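Unplug the grinder throat, stow the bung and switch on

TASK

Get the coffee grinder ready for opening: rock the jammed red-handled bung from side to side, across its flat handle, several times while easing it up out of the grinder's throat, without pulling up the loose steel collar it sits in. Put the bung into the grey tub and press the green lid down on the tub until both orange clips snap over it; only then flip the chrome toggle over to the rear, all the way, to switch the grinder on. Leave the other things on the slab where they are.

Things in the scene. Friction and masses are not known exactly. Their poses are not given: they have to be found in the camera images.
- grinder: Fixed low grey grinder base, 170 (x) x 280 (y) x 110 mm high; origin at the centre of its underside on the slab. Its +x points to its rear, away from the robot (yaw up to 0.2 rad). The throat collar stands on top at (0, +60) mm from the origin, the toggle at (-5, -85) mm.
- throat (a point): Centre of the top rim of the throat collar, 140 mm above the slab, axes parallel to the grinder's. Collar: loose steel ring, outer diameter 76, bore 44, 28 mm high. In it, 6 mm below the rim, sprung rubber lips at +y and -y clamp the bung and let go once it has risen about 17 mm.
- collar (a joint): Vertical slide of the steel collar, m: 0 = seated, positive = lifted (never above 0.006). Only its weight (0.9 kg) and slight friction hold it, about 13 N; pulling the bung straight takes about 20 N and so lifts the collar. While the bung is being tilted one lip slips up and the other down, so there is hardly any net pull.
- bung: Rubber bung, 60 g, 59 mm tall: black plug 34 mm across (foot tapered to 22 mm), red cap disc 40 mm across at 29 to 33 mm, flat red handle at 33 to 59 mm, 14 mm thick (its y) x 32 mm long (its x). Origin at the foot's centre, z up its axis. It starts with the foot 28 mm below the collar rim, handle along the grinder's x within 0.1 rad.
- bung_top (a point): Centre of the top of the bung's handle. Grip the handle across its thickness and rock the bung about the grinder's x axis, pivoting at the lips: top to +y, then -y, at least 5 degrees off upright each way (8 to 9 is good), rising up to 4 mm per full swing from side to side, 2 mm in the first half swing.
- tub: Grey open plastic tub fixed to the slab, to the left or right: 112 (x) x 140 (y) x 72 mm high, walls and floor 4 mm; origin at the centre of its underside, yaw up to 0.25 rad. At its +y and -y ends an orange sprung clip, sloping outwards above (top 97 mm up), overhangs the lid's edge by 2 mm; pushing the lid down with about 12 N snaps both.
- lid: Loose green lid, 100 g: plate 112 (x) x 140 (y) x 5 mm at 8 to 13 mm above the origin, skirt 97 x 126 mm below it (tub mouth 104 x 132), grip bar 44 (x) x 14 (y) mm at 13 to 39 mm. Origin: centre of the skirt's underside. Snapped on, axes parallel to the tub's (either way round), origin 64 mm above the tub's underside; unsnapped on the clips 8 mm or more higher.
- toggle (a joint): Chrome toggle of the grinder, rad: 0 = off, leaning to the front (towards the robot), 1.0 = on, leaning to the rear; must end beyond 0.85. Hinge parallel to the grinder's y; it stays where it is left and moves with 1 to 2 N at its ball.
- toggle_tip (a point): Centre of the toggle's chrome ball, 26 mm in diameter, on a 10 mm rod 55 mm long from the hinge; hinge 132 mm above the slab on a block 70 (x) x 50 (y) mm whose top is 135 mm above the slab. The ball travels from 26 mm in front of the hinge to 26 mm behind it, about 180 mm above the slab.
- mat: Black rubber tamping mat fixed in the middle near the robot, 130 x 160 x 6 mm, origin under its centre.
- tamper: Bystander: steel tamper with walnut handle, 58 mm in diameter, 86 mm tall, standing on the mat; origin under its base.
- screen: Bystander: round steel puck screen 58 mm in diameter, 4 mm thick, lying on the mat; origin under its centre.
- sugar_bowl: Bystander: glossy yellow ceramic sugar bowl, 96 mm in diameter, 88 mm tall; origin under its base.
- cup: Bystander: white espresso mug, 66 mm in diameter, 60 mm tall; origin under its base.
- knock_box: Fixed black open knock box, 140 x 150 x 100 mm high, to the left; origin under its centre. Keep clear.
- pitcher: Bystander: steel milk pitcher, 88 mm in diameter, 95 mm tall, with a handle; origin under its base.
Mind the look-alikes: they are no part of the job. There is more than one size of the bung; the one meant has the size given above.

How it is judged:
By the outcome, as a careful person would: the job done as asked, in the order asked, and still so for the second after the job is handed in, with the robot touching nothing.
It also fails if it takes over 72 s, if anything falls off the work surface, if the arm or the gripper's body presses on something with over 40 N, if the wrist force passes 120 N, or if a joint passes its speed limit or range.

ROBOT

A 6-joint arm with a two-finger parallel gripper is mounted at the origin on the work surface. World frame = base frame: x ahead of the robot, y to its left, z up, the work surface at z = 0. Lengths are in m, angles in rad, forces in N, time in s.
With the tool pointing down it reaches from about 0.35 to 0.85 m from the base axis. Payload 8.1 kg.
Tool frame: the origin (TCP) lies between the finger pads; the fingertips stand 8 mm ahead of it and the grasp point (between the pads) lies 11 mm behind it; z points along the fingers, y is the line along which they close (so a half turn about z gives the same grasp; the last joint's range is limited). The gripper opens to 93 mm and grips with 3 to 60 N. Pads are 15 mm wide; open, the fingers measure 128 mm over their backs; the gripper's body (75 mm by 188 mm) begins 65 mm behind the grasp point.
Start: joints at [1.074, 0.13, 1.488, -0, 1.523, -0.085], TCP at [0.24, 0.55, 0.199] pointing down, gripper open.
Joint ranges: [-2.96, 2.96], [-0.89, 2.26], [0.02, 2.5], [-1.34, 4.48], [0, 2.73], [-2.66, 2.66]. Speed limits (rad/s): [2.39, 2.39, 2.79, 3.14, 3.14, 3.14].

INTERFACE

Orientations are given as a unit quaternion [x, y, z, w].
In Python, from station import env, vision, monitor gives the robot as it stands. The module is installed in compiled form; this text tells all that it offers. Calls block until the motion is done:
- env.move_to(position, orientation): joint-space move of the TCP to a pose.
- env.move_linear(position, rate=0.15, attitude=None, max_force=None): straight line of the TCP; attitude=None keeps the orientation; rate is the mean speed in m/s. With max_force (N) it stops when the force on the tool has changed by that much, and returns True; else False.
- env.goto_joints(angles): joint-space move.
- env.ungrasp() and env.clamp(grip_force=None): open the fingers fully, or close them until they stop; grip_force is the grip in N (None keeps the last).
- env.dwell(seconds).
- env.ik(position, orientation): joint angles nearest the present ones, or None.
- vision.read_camera(name): name is "scene" or "top" or "wrist"; returns a dict with "image" (384x512x3 uint8, blue, green, red), "z_map" (384x512 float32, m along the optical axis (not along the pixel's ray), 0 where there is no reading), "vertical_fov" (degrees; the focal length in pixels is half the picture's height over the tangent of half this angle, whatever the lens; pixels are square), "cx", "cy" (the principal point, pixels), "world_from_camera" (4x4, takes a point from camera to world coordinates); the wrist camera has in their place "tool_from_camera" (4x4, takes a point from camera to tool coordinates, whose origin is the TCP and whose axes are the flange's). Camera axes: x right, y up, looking along -z (the intrinsics and any distortion apply to the point x, -y, -z); pixel columns grow to the right and rows downward; lengths in m; the calibration is good to about 2 mm. A picture is of the moment at which its call begins: read the wrist's pose just before it.
A pose or a line that the arm cannot do raises env.PlanningError and nothing moves.
- env.job_done(): hands the job in; it is judged then, once.
Readings, each from a call of its own:
- monitor.get_time_s(): time.
- monitor.get_qpos(): joint angles.
- monitor.get_joint_vel(): joint speeds.
- monitor.get_joint_efforts(): joint torques, N m.
- monitor.get_tool_pos(): TCP position.
- monitor.get_eef_rot(): TCP orientation.
- monitor.get_force(): force on the tool from outside, world axes, zero at the start.
- monitor.get_moment(): the same for the moment, N m.
- monitor.get_finger_gap(): finger opening in m.
- monitor.get_gripper_force(): force on a finger pad.
Only numpy, scipy, OpenCV 4.12 (cv2) and the standard library are available. Lean on these libraries where they do the work, as an engineer would, in place of code of your own. Each camera call takes 0.05 s, during which the arm holds its last target. There are 200 camera calls.

## Working session

There is one attempt and no reset: what is moved stays moved. The work goes in short steps, each a Python script; the robot and the scene stay as the last script left them, time stands still between calls to the robot, and variables do not carry over. Pictures are saved under pics/ and viewed, at most 10 in all, crops included, and the job is handed in when it is done.

```bash
mkdir -p pics; cat > h.py <<'E'
import numpy as np, cv2
from station import env, vision, monitor
def cam(n):
    d=vision.read_camera(n); return d
def pt(d,u,v,T=None,z=None):
    f=192/np.tan(np.radians(d["vertical_fov"])/2)
    T=d["world_from_camera"] if T is None else T
    T=np.array(T)
    if z is None:
        w=d["z_map"][int(v)-1:int(v)+2,int(u)-1:int(u)+2]; w=w[w>0]; Z=np.median(w)
        return (T@np.array([(u-d["cx"])*Z/f,-(v-d["cy"])*Z/f,-Z,1]))[:3]
    r=T[:3,:3]@np.array([(u-d["cx"])/f,-(v-d["cy"])/f,-1]); o=T[:3,3]
    return o+r*(z-o[2])/r[2]
E
python3 - <<'E'
from h import *
import pickle
D={n:cam(n) for n in("scene","top")}
pickle.dump(D,open("d.pkl","wb"))
for n,d in D.items():
    print(n,d.keys(),d["vertical_fov"],d["cx"],d["cy"],np.round(d["world_from_camera"],3).tolist())
    cv2.imwrite(f"pics/{n}.png",cv2.resize(d["image"],(768,576),interpolation=cv2.INTER_CUBIC))
E
```

```text
scene dict_keys(['image', 'z_map', 'vertical_fov', 'cx', 'cy', 'world_from_camera']) 56.06461042943299 253.88661651950164 185.0976256745828 [[0.687, -0.614, 0.388, 1.044], [0.726, 0.575, -0.376, -0.466], [0.008, 0.54, 0.842, 1.198], [0.0, 0.0, 0.0, 1.0]]
top dict_keys(['image', 'z_map', 'vertical_fov', 'cx', 'cy', 'world_from_camera']) 54.19545013076195 256.1536189778006 195.6615454502897 [[0.007, 0.986, -0.169, 0.381], [-1.0, 0.004, -0.017, -0.014], [-0.016, 0.169, 0.986, 1.234], [0.0, 0.0, 0.0, 1.0]]
```

View pics/scene.png

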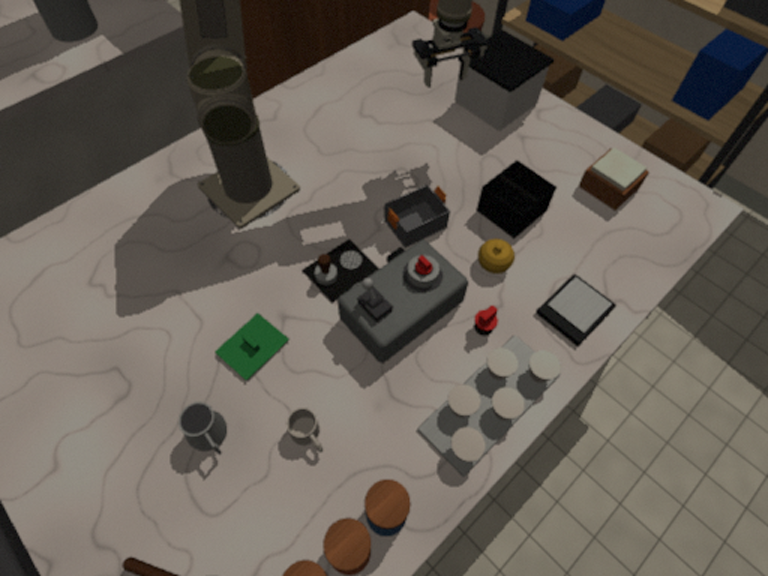

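View pics/top.png

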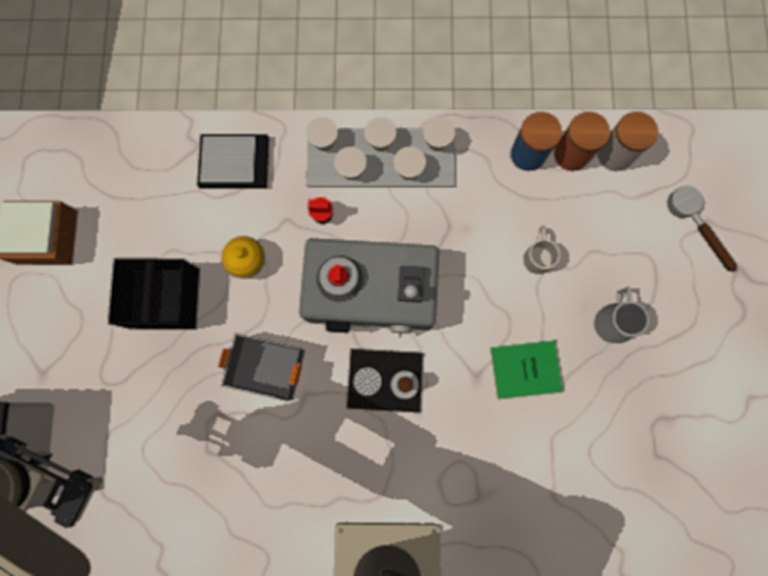

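The scene and top images show the jammed bung in the collar at top px (338,275) and a loose look-alike behind the grinder at (320,209). The one meant is in the throat. The tub is at (263,367), the lid at (528,369) and the toggle ball at (411,291). I'll measure these from the point cloud.

```bash
cat >> h.py <<'E'
def cloud(d,T=None):
    f=192/np.tan(np.radians(d["vertical_fov"])/2); Z=d["z_map"]
    v,u=np.mgrid[:384,:512]
    P=np.stack([(u-d["cx"])*Z/f,-(v-d["cy"])*Z/f,-Z,np.ones_like(Z)],-1)
    P=P@np.array(d["world_from_camera"] if T is None else T).T
    P=P[...,:3].copy(); P[Z<=0]=np.nan; return P
def rect(p):
    c,s,a=cv2.minAreaRect((p[:,:2]*1000).astype(np.float32)); 
    return np.round(c,1),np.round(s,1),round(a,1),len(p)
E
cat > m.py <<'E'
from h import *
import pickle
D=pickle.load(open("d.pkl","rb"))
for n in D:
    d=D[n];P=cloud(d);I=cv2.cvtColor(d["image"],cv2.COLOR_BGR2HSV).astype(int);z=P[...,2]
    H,S,V=I[...,0],I[...,1],I[...,2]
    box=lambda x0,x1,y0,y1:(P[...,0]>x0)&(P[...,0]<x1)&(P[...,1]>y0)&(P[...,1]<y1)
    green=(H>45)&(H<85)&(S>120)
    m=green&(z>0.006)&(z<.02); print(n,"lid",rect(P[m]),np.nanmedian(P[m],0))
    m=green&(z>0.03);print(" bar",rect(P[m]),np.median(P[m],0))
    red=((H<6)|(H>174))&(S>170)&box(.3,.9,-.2,.3)
    m=red&(z>.1);print(" bung",rect(P[m]),np.nanmax(P[m],0)); hm=m&(z>.162);print(" handle",rect(P[hm]),np.mean(P[hm],0))
    m=red&(z<.1);print(" spare",rect(P[m]),np.nanmax(P[m],0))
    o=(H>6)&(H<16)&(S>150)&box(.2,.7,.05,.4)&(z>.06);print(" clips",o.sum())
    for s in (0,1):
        q=P[o]; k=q[:,1]>np.mean(q[:,1]); q=q[k==s]; print("  ",q.mean(0),q.min(0),q.max(0))
    g=box(.4,.8,-.2,.2)&(z>.104)&(z<.116);print(" grinder",rect(P[g]),np.median(z[g]))
    t=box(.35,.6,.08,.36)&(z>.064)&(z<.080);print(" tubrim",rect(P[t]))
    b=box(.45,.8,-.2,.05)&(z>.165)&(z<.21);print(" ball",rect(P[b]),P[b].mean(0),P[b].max(0))
    s=box(.35,.8,-.4,-.2)&~green; print(" slab z",np.nanmedian(z[s]))
E
python3 m.py
```

```text
scene lid (array([510.5,  98.5]), array([917.3, 468.7]), 55.9, 972) [ 0.4301042  -0.29943875  0.01380348]
 bar (array([485.4, 325.7]), array([ 414.3, 1213.7]), 11.8, 180) [0.52593846 0.42789388 0.06803906]
 bung (array([598.3,  98.4]), array([35.7, 48.5]), 68.0, 94) [0.62320056 0.12284833 0.17696449]
 handle (array([606.1,  96.5]), array([16.9, 30. ]), 86.5, 39) [0.60659209 0.09430432 0.17013171]
 spare (array([592.8,  65.8]), array([448.1,  51.3]), 24.2, 182) [0.79817951 0.17256209 0.09000774]
 clips 78
   [0.41301653 0.18457923 0.08090979] [0.38556088 0.17720216 0.06014893] [0.4330672  0.19751667 0.09815387]
   [0.44685887 0.33135043 0.0891372 ] [0.42671896 0.3251377  0.07002463] [0.46364366 0.33861144 0.10200201]
 grinder (array([602. ,  35.2]), array([276.7, 169.1]), 86.6, 2316) 0.10999997162618647
 tubrim (array([427.5, 258.9]), array([161.3, 114.7]), 77.9, 204)
 ball (array([568. , -48.2]), array([23.8, 19.8]), 43.4, 53) [ 0.56902706 -0.04878842  0.18690505] [ 0.5783734  -0.0362069   0.19733686]
 slab z 0.0007913038127354
top lid (array([496.5, 102.5]), array([968.1, 135.2]), 8
[... 289 characters left out ...]
7, 28.8]), 82.4, 51) [0.60339315 0.09671416 0.1700932 ]
 spare (array([770.3, 149. ]), array([47.6, 45.4]), 45.6, 196) [0.79843446 0.17427349 0.08830893]
 clips 116
   [0.41047362 0.18780666 0.08589477] [0.39193802 0.18007413 0.06334484] [0.43091561 0.19798415 0.09990528]
   [0.44334215 0.3320604  0.09002074] [0.42652495 0.32557905 0.08173866] [0.46006075 0.33957152 0.10068607]
 grinder (array([601.5,  37.2]), array([277.2, 167.2]), 87.0, 3764) 0.10998662939470838
 tubrim (array([450.1, 212. ]), array([236.3, 174.8]), 78.0, 264)
 ball (array([566. , -45.8]), array([22.6, 22.9]), 0.6, 63) [ 0.56598692 -0.04587651  0.18973453] [ 0.57740392 -0.03438198  0.19758743]
 slab z 0.0006573448836388884
```

Heights, sizes and positions agree with the description: grinder (0.602, 0.036) with yaw about -3°, throat about (0.605, 0.096). Next I'll move above the bung for a wrist close-up.

```bash
cat >> h.py <<'E'
from scipy.spatial.transform import Rotation as R
def down(yaw,flip=0):
    c,s=np.cos(yaw),np.sin(yaw)
    return R.from_matrix(np.array([[c,s,0],[s,-c,0],[0,0,-1]]))*R.from_euler("z",np.pi*flip)
def wrist():
    p=np.array(monitor.get_tool_pos());q=np.array(monitor.get_eef_rot())
    T=np.eye(4);T[:3,3]=p;T[:3,:3]=R.from_quat(q).as_matrix()
    d=cam("wrist"); d["world_from_camera"]=T@np.array(d["tool_from_camera"]); return d
def save(d,n,crop=None,k=1.5):
    I=d["image"] if crop is None else d["image"][crop[1]:crop[3],crop[0]:crop[2]]
    cv2.imwrite(f"pics/{n}.png",cv2.resize(I,None,fx=k,fy=k,interpolation=cv2.INTER_CUBIC))
E
python3 - <<'E'
from h import *
import pickle
print(R.from_quat(monitor.get_eef_rot()).as_matrix().round(2).tolist())
for f in (0,1):
    q=down(-.05,f).as_quat(); 
    for p in([.6,.09,.3],[.43,-.3,.2],[.43,.26,.2]): print(f,env.ik(p,q))
f=min((0,1),key=lambda f:abs(env.ik([.6,.09,.3],down(-.05,f).as_quat())[5]))
env.move_to([.60,.095,.30],down(-.05,f).as_quat())
env.dwell(.2)
d=wrist();pickle.dump(d,open("w1.pkl","wb"));save(d,"w1")
print(f,monitor.get_time_s(),d["vertical_fov"],np.round(d["tool_from_camera"],3).tolist(),monitor.get_force())
P=cloud(d);print(np.isfinite(P[...,2]).mean())
E
```

```text
[[-0.92, 0.4, -0.0], [0.4, 0.92, -0.0], [0.0, -0.0, -1.0]]
0 [ 6.44002262e-02  1.30085520e-01  1.30672966e+00 -4.44089210e-16
  1.70477747e+00  1.68519655e+00]
0 [-7.06971663e-01 -7.54567734e-02  1.69627354e+00 -4.44089210e-16
  1.52077589e+00  9.13824664e-01]
0 [ 4.41763513e-01 -1.36234104e-01  1.75274104e+00 -4.44089210e-16
  1.52508572e+00  2.06255984e+00]
1 [ 6.44002262e-02  1.30085520e-01  1.30672966e+00 -4.44089210e-16
  1.70477747e+00 -1.45639610e+00]
1 [-7.06971663e-01 -7.54567734e-02  1.69627354e+00 -4.44089210e-16
  1.52077589e+00 -2.22776799e+00]
1 [ 4.41763513e-01 -1.36234104e-01  1.75274104e+00 -4.44089210e-16
  1.52508572e+00 -1.07903281e+00]
1 2.4583 59.81537585831623 [[-0.0, 0.957, 0.292, 0.08], [1.0, 0.001, -0.0, 0.001], [-0.001, 0.292, -0.957, -0.185], [0.0, 0.0, 0.0, 1.0]] [-0.8814694   0.22408209  0.17997476]
0.9959513346354166
```

View pics/w1.png

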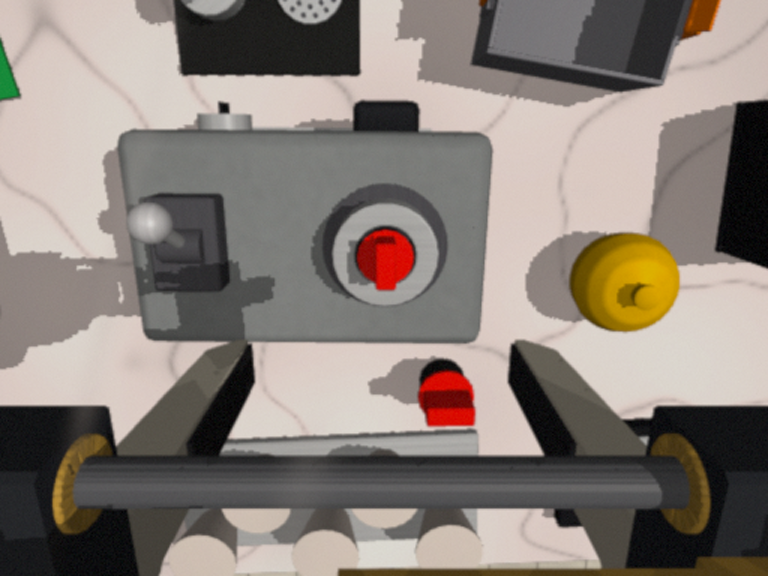

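The wrist image shows the bung in the collar at (385,260) with its handle along the grinder's x, the loose bung at (445,395) and the ball at (150,223). I'll measure on this view.

```bash
python3 - <<'E'
from h import *
import pickle
d=pickle.load(open("w1.pkl","rb"));P=cloud(d);z=P[...,2]
I=cv2.cvtColor(d["image"],cv2.COLOR_BGR2HSV).astype(int);H,S=I[...,0],I[...,1]
red=((H<6)|(H>174))&(S>150)
near=np.hypot(P[...,0]-.605,P[...,1]-.096)<.06
hm=red&near&(z>.167)&(z<.18);p=P[hm]
print("handle",rect(p),np.median(p,0)); 
pc=p[:,:2]-p[:,:2].mean(0);w,v=np.linalg.eigh(pc.T@pc);print(" yaw",np.degrees(np.arctan(v[1,1]/v[0,1])),np.unique(z[hm].round(3),return_counts=True))
cap=red&near&(z>.138)&(z<.15);print("cap",rect(P[cap]),np.median(P[cap],0))
c=near&~red&(z>.135)&(z<.146);print("collar",rect(P[c]),cv2.minEnclosingCircle((P[c][:,:2]*1000).astype(np.float32)),np.median(z[c]))
g=(z>.106)&(z<.114)&(np.abs(P[...,1]-.036)<.2)&(P[...,0]<.72);print("grinder",rect(P[g]))
b=(z>.17)&(z<.21)&(np.hypot(P[...,0]-.566,P[...,1]+.046)<.04);q=P[b]
A=np.c_[2*q,np.ones(len(q))];s=np.linalg.lstsq(A,(q**2).sum(1),rcond=None)[0];print("ball",s[:3],np.sqrt(s[3]+s[:3]@s[:3]),len(q))
sp=red&(z<.11)&(P[...,0]>.7);print("spare",rect(P[sp]),P[sp].max(0))
D=pickle.load(open("d.pkl","rb"))
for n in D:
    d=D[n];P=cloud(d);z=P[...,2];I=cv2.cvtColor(d["image"],cv2.COLOR_BGR2HSV).astype(int);H,S=I[...,0],I[...,1]
    lid=(H>45)&(H<85)&(S>100)&(np.hypot(P[...,0]-.43,P[...,1]+.296)<.12)
    a=lid&(z<.022)&(z>.005);b=lid&(z>.03);print(n,rect(P[a]),rect(P[b]),P[b].mean(0))
E
```

```text
handle (array([605.2,  99.4]), array([12.9, 31.4]), 87.6, 428) [0.60471076 0.09950275 0.17018855]
 yaw -2.2759761286537916 (array([0.167, 0.168, 0.169, 0.17 , 0.171, 0.172]), array([  3,   7,  69, 209, 131,   9]))
cap (array([604.5, 100. ]), array([39.5, 36.8]), 86.2, 642) [0.60346973 0.09886754 0.14429227]
collar (array([605.4,  99.3]), array([74.7, 74.9]), 5.6, 2536) ((605.8494873046875, 99.34212493896484), 38.071510314941406) 0.13923668100918132
grinder (array([602. ,  39.5]), array([272.7, 163.5]), 86.6, 24345)
ball [ 0.56742425 -0.04345588  0.18089133] 0.012484585658109282 690
spare (array([841.1, 216.7]), array([241.4,  53. ]), 43.6, 1192) [0.9467365  0.28084797 0.0847627 ]
scene (array([ 426.5, -295.9]), array([111.4, 138.3]), 7.1, 991) (array([ 426.1, -298. ]), array([42.2, 14.1]), 5.0, 51) [ 0.42704063 -0.29832931  0.03878889]
top (array([ 427.7, -297.2]), array([107.2, 137.7]), 6.5, 1347) (array([ 428.3, -297.4]), array([42. , 14.4]), 6.8, 69) [ 0.42836053 -0.29682708  0.0387702 ]
```

```bash
python3 - <<'E'
from h import *
import pickle
d=pickle.load(open("w1.pkl","rb"));P=cloud(d,d["tool_from_camera"])
print(d["cx"],d["cy"])
# inner faces of fingers near tips
for v in (234,240,250,260,270):
    row=P[v]; ok=(row[:,2]<.05)&(row[:,2]>-.15)
    L=row[:256][ok[:256]];Rr=row[256:][ok[256:]]
    if len(L) and len(Rr): print(v,L[np.argmin(np.abs(L[:,1]))].round(4),Rr[np.argmin(np.abs(Rr[:,1]))].round(4))
E
```

```text
253.83002095581014 187.78405032562642
234 [ 0.0052 -0.0452 -0.0232] [ 0.0051  0.0474 -0.0231]
240 [ 0.0062 -0.0453 -0.0325] [ 0.0058  0.0472 -0.0316]
250 [-0.0017 -0.0451 -0.0279] [-0.0056  0.0472 -0.0205]
260 [ 0.0065 -0.0452 -0.053 ] [-0.0066  0.0472 -0.0297]
270 [-0.0018 -0.0452 -0.0476] [-0.0048  0.0472 -0.0425]
```

```bash
cat >> h.py <<'E'
def st(): print("t",round(monitor.get_time_s(),2),"p",np.round(monitor.get_tool_pos(),4),"F",np.round(monitor.get_force(),1),"M",np.round(monitor.get_moment(),2),"gap",round(monitor.get_finger_gap(),4),"g",np.round(monitor.get_gripper_force(),1))
E
python3 - <<'E'
from h import *
q=down(-.042,1).as_quat()
env.move_linear([.6045,.098,.18],rate=.15,attitude=q); st()
print(env.move_linear([.6045,.098,.156],rate=.05,max_force=6)); st()
env.clamp(40); env.dwell(.3); st()
d=wrist();save(d,"w2",(130,100,390,300),3)
E
```

```text
t 3.41 p [0.6052 0.0981 0.1813] F [ 0.2  0.7 -0.5] M [ 0.    0.02 -0.03] gap 0.0929 g 0.0
False
t 4.04 p [0.6044 0.098  0.1558] F [-0.4  0.1  0.9] M [ 0.07 -0.03  0.03] gap 0.0931 g 0.0
t 5.79 p [0.6045 0.098  0.156 ] F [0.3 0.1 0.5] M [-0.01 -0.05  0.  ] gap 0.0005 g 0.0
```

View pics/w2.png

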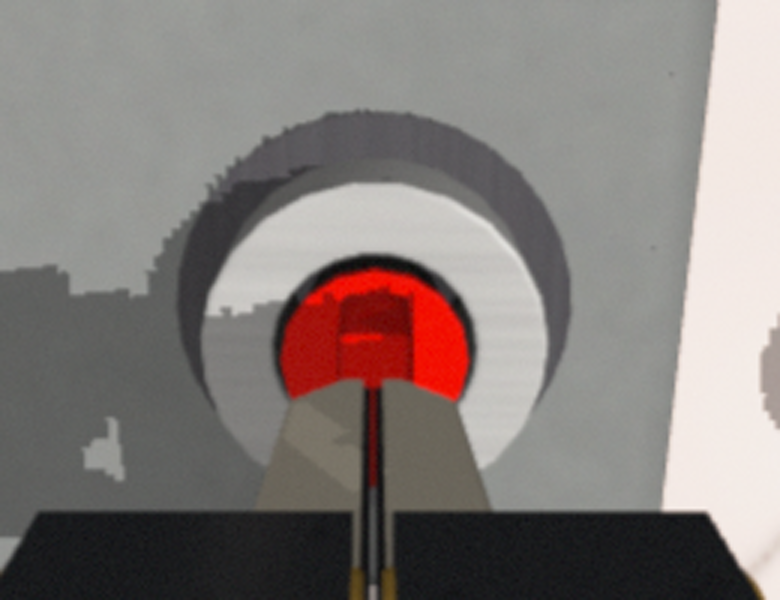

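The fingers closed on air (gap 0). The image shows the closed fingertips at (375,380), in front of or above the handle. I'll check with depth.

```bash
python3 - <<'E'
from h import *
import pickle
d=wrist();pickle.dump(d,open("w2.pkl","wb"));P=cloud(d);T=cloud(d,d["tool_from_camera"])
for X,Y in ((375,300),(375,320),(375,338),(375,350),(375,365),(400,375),(335,390),(355,385),(355,400),(395,400),(355,450),(375,430),(375,465),(375,480),(440,300),(440,370),(250,250)):
    u,v=130+X//3,100+Y//3; print((X,Y),P[v,u].round(4),T[v,u].round(4),d["image"][v,u])
print(R.from_quat(monitor.get_eef_rot()).as_matrix().round(3).tolist())
I=cv2.cvtColor(d["image"],cv2.COLOR_BGR2HSV).astype(int);H,S=I[...,0],I[...,1]
red=((H<6)|(H>174))&(S>150)&(np.hypot(P[...,0]-.605,P[...,1]-.098)<.04)
print(np.histogram(P[...,2][red],bins=np.arange(.12,.19,.004)))
E
```

```text
(375, 300) [0.5898 0.1006 0.1519] [0.0148 0.002  0.0041] [ 11  13 127]
(375, 320) [0.59   0.1006 0.1619] [ 0.0146  0.0019 -0.0059] [  6  11 112]
(375, 338) [0.5904 0.1005 0.1703] [ 0.0142  0.0019 -0.0143] [  8  20 221]
(375, 350) [0.5929 0.1004 0.1698] [ 0.0116  0.0019 -0.0138] [  7  16 166]
(375, 365) [0.5952 0.1003 0.1714] [ 0.0093  0.0019 -0.0154] [ 12  15 165]
(400, 375) [0.5983 0.1046 0.1701] [ 0.0064  0.0063 -0.0141] [ 18  25 161]
(335, 390) [0.596 0.093 0.181] [ 0.0083 -0.0054 -0.025 ] [ 89 101 105]
(355, 385) [0.5965 0.0965 0.1775] [ 0.0079 -0.0018 -0.0215] [ 88 100 105]
(355, 400) [0.5964 0.0966 0.184 ] [ 0.008  -0.0017 -0.028 ] [ 90 100 107]
(395, 400) [0.5964 0.1033 0.1847] [ 0.0083  0.0049 -0.0287] [ 90 100 105]
(355, 450) [0.596  0.097  0.2035] [ 0.0085 -0.0014 -0.0475] [102 115 119]
(375, 430) [0.5979 0.1001 0.1929] [ 0.0067  0.0018 -0.0369] [18 20 59]
(375, 465) [0.5979 0.1001 0.2048] [ 0.0066  0.0018 -0.0488] [22 15 59]
(375, 480) [0.5978 0.1001 0.2096] [ 0.0068  0.0017 -0.0536] [13 14 55]
(440, 300) [0.5928 0.1136 0.1448] [0.0123 0.0151 0.0112] [ 12  26 241]
(440, 370) [0.6084 0.1133 0.1444] [-0.0033  0.0154  0.0116] [  0   9 242]
(250, 250) [0.5819 0.0745 0.1388] [ 0.0216 -0.0245  0.0172] [193 196 199]
[[-0.999, 0.042, -0.0], [0.042, 0.999, 0.0], [0.0, 0.0, -1.0]]
(array([  2,   6,  13,   4,  36, 498, 860,  54,  49,  50,  60,  61, 411,
         9,  14,  15,  12]), array([0.12 , 0.124, 0.128, 0.132, 0.136, 0.14 , 0.144, 0.148, 0.152,
       0.156, 0.16 , 0.164, 0.168, 0.172, 0.176, 0.18 , 0.184, 0.188]))
```

Depth puts the fingertips about 20 mm behind the TCP (z about 0.175, above the handle top at 0.1705), not ahead of it. I'll check by touching the handle top lightly with the closed tips.

```bash
python3 - <<'E'
from h import *
print(env.move_linear([.6045,.098,.140],rate=.015,max_force=4)); st()
E
```

```text
True
t 6.4 p [0.6045 0.0978 0.1512] F [ 0.7 -1.   4. ] M [-0.22 -0.04  0.03] gap 0.0007 g 1.6
```

Contact at TCP z 0.1512 confirms that the tips are 19.3 mm behind the TCP. I'll regrasp 22.5 mm deeper than that contact.

```bash
python3 - <<'E'
from h import *
env.move_linear([.6045,.098,.160],rate=.05); env.ungrasp()
env.move_linear([.6045,.098,.1290],rate=.06,max_force=6); st()
env.clamp(40); env.dwell(.2); st()
d=wrist();save(d,"w3",(130,100,390,300),3)
E
```

```text
t 8.88 p [0.6044 0.098  0.1289] F [-0.   0.1 -0.6] M [0.04 0.01 0.01] gap 0.0929 g 0.0
t 10.28 p [0.6045 0.0981 0.1289] F [ 0.3  0.  -0.5] M [ 0.3  -0.16 -0.07] gap 0.0136 g 39.9
```

View pics/w3.png

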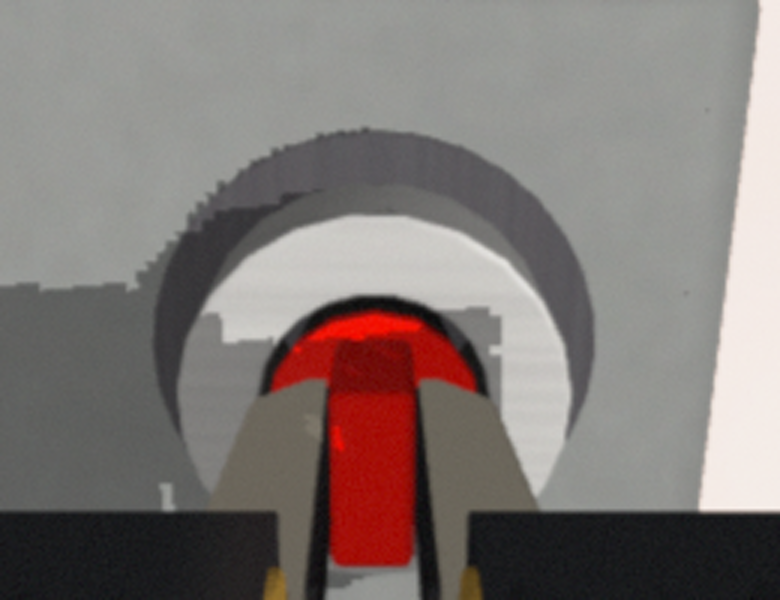

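```bash
cat > rock.py <<'E'
from h import *
gx=np.array([np.cos(-.055),np.sin(-.055),0]); C=np.array([.6045,.0981,.134]); H0=.1289-.134
R0=down(-.042,1)
def rock(deg,rise,T=1.0):
    Rt=R.from_rotvec(np.radians(-deg)*gx)     # +deg: top to +y
    p=C+Rt.apply([0,0,H0+rise]); cur=np.array(monitor.get_tool_pos())
    t0=monitor.get_time_s()
    env.move_linear(p,rate=max(np.linalg.norm(p-cur)/T,.0005),attitude=(Rt*R0).as_quat())
    Ra=R.from_quat(monitor.get_eef_rot())
    print("dt",round(monitor.get_time_s()-t0,2),"tilt",np.degrees((Ra*R0.inv()).as_rotvec()).round(1),"rise err",((np.array(monitor.get_tool_pos())-p)*1e3).round(1)); st()
E
python3 - <<'E'
from rock import *
rock(8.5,.0015)
rock(-8.5,.0045,1.3)
d=wrist();P=cloud(d);m=(np.abs(P[...,2]-.14)<.006)&(np.abs(np.hypot(P[...,0]-.6053,P[...,1]-.0985)-.031)<.005);print(np.median(P[...,2][m]),m.sum())
E
```

```text
dt 0.65 tilt [-8.5  0.5  0. ] rise err [0.  0.1 0.1]
t 10.98 p [0.6045 0.0976 0.1305] F [0.1 0.5 1.4] M [ 0.16  0.04 -0.06] gap 0.0134 g 39.9
dt 1.16 tilt [ 8.5 -0.5  0. ] rise err [ 0.1 -0.   0.3]
t 12.14 p [0.6046 0.0982 0.1337] F [-2.1  0.3  3.1] M [ 0.05  0.3  -0.01] gap 0.0137 g 40.0
0.13936664001640156 3484
```

The collar is still seated (rim 0.1394). I'll keep rocking.

```bash
python3 - <<'E'
from rock import *
s=1
for r in (.0075,.0105,.0135,.0165,.0195):
    rock(8.5*s,r,1.3); s=-s
rock(0,.0205,1)
d=wrist();P=cloud(d);m=(np.abs(P[...,2]-.14)<.008)&(np.abs(np.hypot(P[...,0]-.6053,P[...,1]-.0985)-.031)<.005);print(np.median(P[...,2][m]),m.sum())
E
```

```text
dt 1.14 tilt [-8.4  0.5 -0. ] rise err [-0.1 -0.1 -0.4]
t 13.33 p [0.6044 0.0984 0.136 ] F [ 1.6 -0.4 -1.5] M [ 0.47 -0.23  0.03] gap 0.0136 g 40.0
dt 1.21 tilt [ 8.5 -0.5  0. ] rise err [ 0.1 -0.   0.7]
t 14.54 p [0.6046 0.0973 0.14  ] F [-2.5  1.6  6.1] M [-0.17  0.56  0.07] gap 0.0138 g 40.0
dt 1.35 tilt [-8.5  0.5 -0. ] rise err [-0.  -0.1 -0.1]
t 15.89 p [0.6045 0.0993 0.1422] F [-0.5  0.2 -0.3] M [ 0.36 -0.04 -0.03] gap 0.0139 g 40.0
dt 1.44 tilt [ 8.5 -0.5  0. ] rise err [0.1 0.2 0.3]
t 17.33 p [0.6045 0.0967 0.1456] F [-1.   1.7  2.1] M [0.48 0.27 0.  ] gap 0.0137 g 40.0
dt 1.56 tilt [-8.8  0.4 -0. ] rise err [ 0.6 -2.2  0.8]
t 18.89 p [0.6052 0.098  0.149 ] F [-0.2 -6.9  5.7] M [-1.49  0.2   0.  ] gap 0.0136 g 40.0
dt 0.96 tilt [-0.2 -0.1 -0. ] rise err [ 0.7 -1.3  1. ]
t 19.85 p [0.6052 0.0968 0.1504] F [-1.9 -3.9  7.3] M [-0.8   0.34 -0.05] gap 0.0138 g 40.0
0.13937586439872182 3134
```

```bash
python3 - <<'E'
from h import *
p=np.array(monitor.get_tool_pos());p[:2]=[.6045,.0981]
print(env.move_linear(p+[0,0,.012],rate=.02,max_force=11));st()
print(env.move_linear(p+[0,0,.06],rate=.06,max_force=14));st()
env.dwell(.1)
d=wrist();P=cloud(d);m=(np.abs(P[...,2]-.14)<.008)&(np.abs(np.hypot(P[...,0]-.6053,P[...,1]-.0985)-.031)<.005);print(np.median(P[...,2][m]),m.sum())
save(d,"w4")
E
```

```text
False
t 20.7 p [0.6044 0.0981 0.1622] F [-0.3 -0.7 -0.9] M [0.02 0.02 0.04] gap 0.0136 g 40.0
False
t 21.65 p [0.6042 0.0981 0.2098] F [ 0.1 -0.1 -1.4] M [-0.01 -0.03  0.01] gap 0.0136 g 40.0
0.13936632683833805 2191
```

View pics/w4.png

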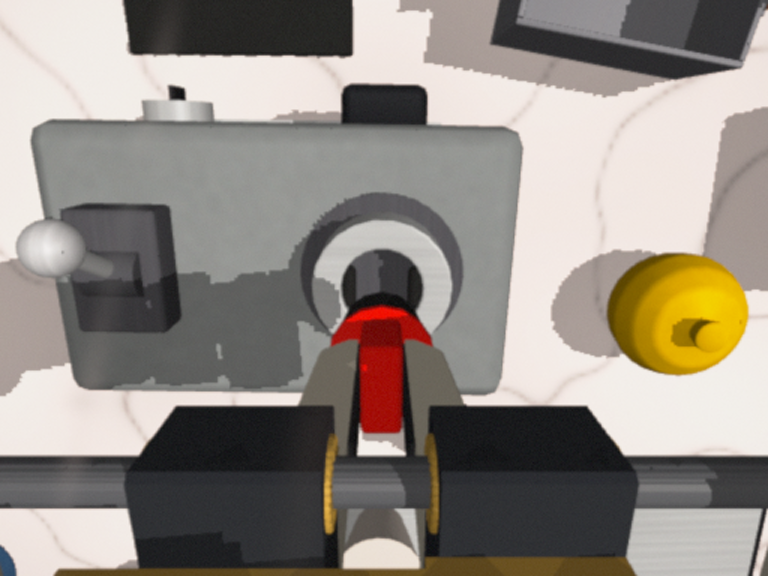

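The bung is out and the collar seated. Now the tub: centre (0.428, 0.259), yaw -0.225, with the fingers along the tub's diagonal for clearance.

```bash
python3 - <<'E'
from h import *
q=down(np.radians(22),1).as_quat()
env.move_to([.428,.259,.19],q); st()
env.move_linear([.428,.259,.035],rate=.12,max_force=8); st()
print(env.move_linear([.428,.259,.016],rate=.02,max_force=3)); st()
env.ungrasp(); st()
env.move_linear([.428,.259,.19],rate=.15,max_force=15); st()
d=wrist();save(d,"w5");P=cloud(d);z=P[...,2]
I=cv2.cvtColor(d["image"],cv2.COLOR_BGR2HSV).astype(int);H,S=I[...,0],I[...,1]
t=(z>.066)&(z<.078)&(np.hypot(P[...,0]-.428,P[...,1]-.259)<.11)&(S<90);print("rim",rect(P[t]))
r=((H<6)|(H>174))&(S>150)&(np.hypot(P[...,0]-.428,P[...,1]-.259)<.08)&(z<.075);print("red",P[r].max(0),P[r].mean(0),r.sum())
E
```

```text
t 22.75 p [0.4289 0.2586 0.1904] F [-0.3  0.3 -0.5] M [0.02 0.06 0.02] gap 0.0138 g 40.0
t 24.19 p [0.4287 0.2593 0.0359] F [-0.3  0.1 -0.8] M [ 0.05 -0.    0.02] gap 0.0141 g 40.0
True
t 24.87 p [0.428  0.2592 0.0216] F [-0.3  0.9  3.6] M [ 0.19  0.04 -0.01] gap 0.0138 g 40.0
t 26.18 p [0.4273 0.2587 0.0211] F [ 0.7  0.7 -0.1] M [0.01 0.04 0.02] gap 0.0929 g 0.0
t 27.45 p [0.4274 0.2587 0.1888] F [ 0.2  0.2 -0.7] M [ 0.08  0.01 -0.  ] gap 0.0931 g 0.0
rim (array([428.6, 263.1]), array([158.4, 112.3]), 77.6, 2470)
red [0.45949728 0.28554064 0.06478646] [0.42737302 0.25975407 0.04653974] 1156
```

View pics/w5.png

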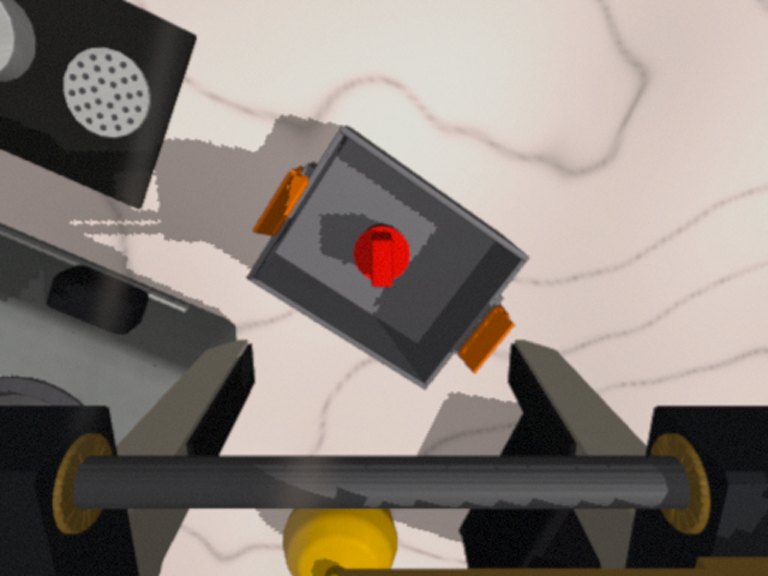

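The bung stands upright in the tub at (382,258). The tub rim corners are at about (345,127), (527,258), (427,387) and (250,276). Next I'll compute the tub centre from these corners and move over the lid for its close-up.

```bash
cat >> h.py <<'E'
def lidm(d,c,zlo,zhi):
    P=cloud(d);z=P[...,2];I=cv2.cvtColor(d["image"],cv2.COLOR_BGR2HSV).astype(int);H,S=I[...,0],I[...,1]
    lid=(H>45)&(H<85)&(S>100)&(np.hypot(P[...,0]-c[0],P[...,1]-c[1])<.13)&(z>zlo)&(z<zhi); return P[lid]
E
python3 - <<'E'
from h import *
d=wrist();
C=np.array([pt(d,u/1.5,v/1.5,z=.072)[:2] for u,v in((345,127),(527,258),(427,387),(250,276))]);print(C.round(4).tolist(),C.mean(0))
e=lambda a,b:(np.linalg.norm(C[a]-C[b])*1e3,np.degrees(np.arctan2(*(C[a]-C[b])[::-1])))
print(e(0,1),e(3,2),e(0,3),e(1,2))
h=np.array([pt(d,u/1.5,v/1.5,z=.063)[:2] for u,v in((371,240),(391,240),(393,285),(372,286))]);print("handle top",h.mean(0),"TCP",monitor.get_tool_pos())
env.move_to([.428,-.297,.17],down(.115,0).as_quat()); env.dwell(.2)
d=wrist();save(d,"w6");st()
a=lidm(d,(.428,-.297),.006,.02);b=lidm(d,(.428,-.297),.034,.045);print("plate",rect(a),"bar",rect(b),b.mean(0))
T=cloud(d,d["tool_from_camera"])
for v in(236,245):
    row=T[v];ok=(row[:,2]<.05)&(row[:,2]>-.15);L=row[:256][ok[:256]];Q=row[256:][ok[256:]]
    if len(L) and len(Q): print(L[np.argmin(abs(L[:,1]))].round(4),Q[np.argmin(abs(Q[:,1]))].round(4))
E
```

```text
[[0.3595, 0.2098], [0.3899, 0.3422], [0.4951, 0.3202], [0.4654, 0.1862]] [0.42748775 0.26460633]
(np.float64(135.86063230877082), np.float64(-102.92397635873562)) (np.float64(137.27494792498794), np.float64(-102.4989820450132)) (np.float64(108.45177321699774), np.float64(167.45323720656282)) (np.float64(107.45219358527514), np.float64(168.20894662552044))
handle top [0.42884798 0.26066163] TCP [0.42733665 0.2586973  0.18871376]
t 29.81 p [ 0.4283 -0.2966  0.17  ] F [ 0.2  0.3 -0.4] M [0.03 0.1  0.01] gap 0.0927 g 0.0
plate (array([ 428.1, -295.3]), array([111.1, 139.1]), 6.6, 12843) bar (array([ 428.6, -294.9]), array([44., 13.]), 7.0, 609) [ 0.42917249 -0.29487764  0.0380961 ]
[ 0.0062 -0.0476 -0.0215] [ 0.006   0.0451 -0.0212]
[ 0.0055 -0.0474 -0.0307] [ 0.007   0.045  -0.0336]
```

View pics/w6.png

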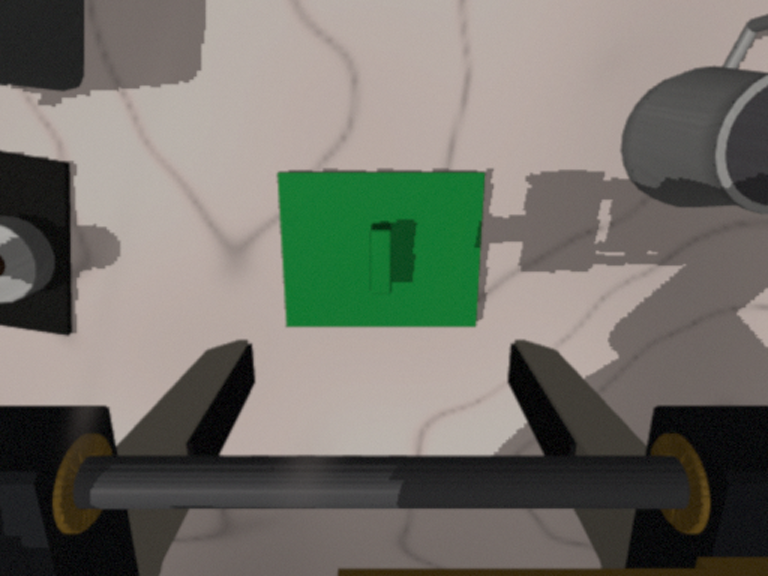

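The lid's bar is at (381,258), on the gripper's mid-plane (column 382). The plate reads 111x139 mm, which matches the size given. I'll refine the tub centre with a rim fit, using the placed bung (known position) as reference.

```bash
cat >> h.py <<'E'
from scipy.optimize import least_squares
def rimfit(P,x0=(.428,.260,-.22),lo=.066,hi=.078):
    q=P[(P[...,2]>lo)&(P[...,2]<hi)&(np.hypot(P[...,0]-x0[0],P[...,1]-x0[1])<.1)]
    def res(x,q=q):
        c,s=np.cos(x[2]),np.sin(x[2]);d=q[:,:2]-x[:2];a=np.abs(np.c_[d@[c,s],d@[-s,c]])-[.054,.068]
        return np.where((a>0).all(1),np.hypot(*np.maximum(a,0).T),a.max(1))
    for _ in range(3):
        r=least_squares(res,x0,loss="soft_l1",f_scale=.001);x0=r.x
        q2=q[np.abs(res(x0,q))<.006]; r=least_squares(lambda x:res(x,q2),x0,loss="soft_l1",f_scale=.001);x0=r.x
    return x0.round(4),len(q2),np.median(np.abs(res(x0,q2)))
E
python3 - <<'E'
from h import *
import pickle
D=pickle.load(open("d.pkl","rb"))
for n in D:
    print(n,rimfit(cloud(D[n])))
    d=cam(n);P=cloud(d);print("  new",rimfit(P)); I=cv2.cvtColor(d["image"],cv2.COLOR_BGR2HSV).astype(int);H,S=I[...,0],I[...,1];z=P[...,2]
    r=((H<6)|(H>174))&(S>150)&(np.hypot(P[...,0]-.428,P[...,1]-.259)<.06)&(z>.057)&(z<.07);print("  handle",rect(P[r]),P[r].mean(0))
d=pickle.load(open("w1.pkl","rb"));P=cloud(d);print("w1",rimfit(P))
E
```

```text
scene (array([ 0.4275,  0.259 , -0.2195]), 152, np.float64(0.0011751316108954933))
  new (array([ 0.4275,  0.2592, -0.2136]), 160, np.float64(0.0013327344177861133))
  handle (array([429.4, 256.4]), array([30.1, 12.5]), 15.2, 22) [0.42767339 0.25538088 0.06350053]
top (array([ 0.4282,  0.2601, -0.2171]), 216, np.float64(0.0010958686808732049))
  new (array([ 0.4282,  0.2598, -0.2146]), 218, np.float64(0.0010053550677045255))
  handle (array([429.5, 257.6]), array([31. , 14.4]), 22.0, 49) [0.42947445 0.25711957 0.06284316]
w1 (array([ 0.4287,  0.2623, -0.2148]), 968, np.float64(0.0010885709287765215))
```

All three cameras agree once corrected by the bung reference: tub y is about 0.2613 and yaw about -0.216. I'll grip the lid and carry it over the tub, then measure lid and tub in the same camera so that the bias cancels.

```bash
cat >> h.py <<'E'
def topbot(z0):
    for n in("top","scene"):
        d=cam(n);P=cloud(d);z=P[...,2];I=cv2.cvtColor(d["image"],cv2.COLOR_BGR2HSV).astype(int);H,S=I[...,0],I[...,1]
        l=(H>45)&(H<85)&(S>100)&(np.hypot(P[...,0]-.428,P[...,1]-.26)<.13)&(np.abs(z-z0)<.005)
        print(n,"lid",rect(P[l]),np.median(z[l]),"tub",rimfit(P))
E
python3 - <<'E'
from h import *
q=down(.115,0).as_quat()
print(env.move_linear([.4282,-.2967,-.0028],rate=.15,attitude=q,max_force=8)); st()
env.clamp(45); env.dwell(.1); st()
p=np.array(monitor.get_tool_pos())
env.move_linear([p[0],p[1],.225],rate=.2); st()
env.move_to([.427,.2613,.225],down(-.216,0).as_quat()); 
env.move_linear([.427,.2613,.125],rate=.15);env.dwell(.2); st()
topbot(.125+.003+.013)
E
```

```text
False
t 31.21 p [ 0.4289 -0.2973 -0.0017] F [-0.3  1.  -0.3] M [ 0.03  0.11 -0.01] gap 0.0931 g 0.0
t 32.51 p [ 0.4282 -0.2967 -0.0028] F [ 0.2 -0.3 -0.4] M [-0.07  0.14 -0.01] gap 0.0137 g 45.0
t 33.8 p [ 0.4276 -0.2962  0.2234] F [-0.1 -0.4 -2.3] M [ 0.04  0.17 -0.02] gap 0.0138 g 45.0
t 36.83 p [0.4278 0.2617 0.1263] F [-0.4  0.3 -1.7] M [-0.01  0.22  0.02] gap 0.0137 g 45.0
top lid (array([424.6, 250.2]), array([116.9, 108.7]), 78.1, 363) 0.1418922288691833 tub (array([ 0.4282,  0.2601, -0.2123]), 44, np.float64(0.0010151198963516683))
scene lid (array([429.2, 260.2]), array([141.4, 110.3]), 75.3, 516) 0.1423306477063946 tub (array([ 0.4271,  0.2591, -0.2244]), 98, np.float64(0.0010662011232933505))
```

```bash
python3 - <<'E'
from h import *
print(env.move_linear([.427,.2605,.080],rate=.06,max_force=5)); st()
print(env.move_linear([.427,.2605,.056],rate=.015,max_force=8)); st()
E
```

```text
False
t 37.83 p [0.4273 0.2606 0.0804] F [ 0.4 -0.1 -1. ] M [0.1  0.13 0.05] gap 0.0136 g 45.0
True
t 38.58 p [0.4281 0.2618 0.073 ] F [-1.1  2.3  5.4] M [ 0.33  0.22 -0.1 ] gap 0.0134 g 45.0
```

```bash
python3 - <<'E'
from h import *
print(env.move_linear([.4275,.2613,.058],rate=.02,max_force=22)); st()
E
```

```text
True
t 39.18 p [0.4278 0.2614 0.061 ] F [-1.2  0.6  5.5] M [-0.09  0.36  0.03] gap 0.0138 g 45.0
```

```bash
python3 - <<'E'
from h import *
print(env.move_linear([.4278,.2613,.057],rate=.02,max_force=14)); st()
env.ungrasp(); st()
env.move_linear([.4278,.2613,.19],rate=.2); st()
d=wrist();save(d,"w7");P=cloud(d)
a=lidm(d,(.428,.26),.06,.09);b=lidm(d,(.428,.26),.095,.11);print("plate",rect(a),np.median(a[:,2]),"bar",rect(b),b.mean(0))
A=np.c_[a[:,:2],np.ones(len(a))];print("tilt mm/m",np.linalg.lstsq(A,a[:,2],rcond=None)[0]*1e3)
E
```

```text
True
t 39.39 p [0.4278 0.2614 0.061 ] F [-1.6  0.3  5.8] M [-0.11  0.41  0.04] gap 0.0135 g 45.0
t 40.7 p [0.4279 0.2616 0.0609] F [-0.1 -0.3 -0.2] M [0.03 0.12 0.  ] gap 0.0929 g 0.0
t 41.49 p [0.4272 0.261  0.1886] F [-0.9 -1.  -0.8] M [0.04 0.12 0.04] gap 0.0934 g 0.0
plate (array([428.2, 261.5]), array([143.1, 112.1]), 78.1, 16509) 0.07633351134740152 bar (array([428.5, 263.3]), array([13.9, 43.8]), 77.9, 842) [0.42971864 0.26289976 0.10195713]
tilt mm/m [-0.19609401  1.12704529 76.12604402]
```

View pics/w7.png

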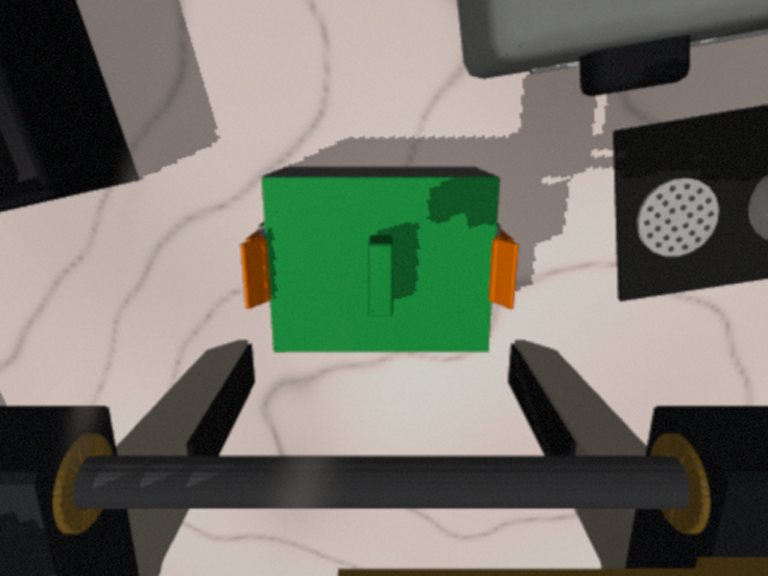

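The lid is level with its plate top at 0.0763 (expected 0.077), and both clips are over its edges at (256,270) and (504,270), so it is snapped. Now the toggle.

```bash
python3 - <<'E'
from h import *
q=down(-.055,0).as_quat()
env.move_linear([.4278,.2613,.25],rate=.2)
env.clamp(20)
env.move_to([.524,-.0425,.25],q)
env.move_linear([.524,-.0425,.1507],rate=.12,max_force=8); st()
g=np.array([np.cos(.055),-np.sin(.055),0]); p0=np.array([.524,-.0425,.1507])
print(env.move_linear(p0+g*.060,rate=.05,max_force=10)); st()
print(env.move_linear(p0+g*.082,rate=.02,max_force=8)); st()
p=np.array(monitor.get_tool_pos())
env.move_linear(p-g*.05,rate=.12); env.move_linear(p-g*.05+[0,0,.12],rate=.15); env.dwell(.2); st()
d=wrist();P=cloud(d);z=P[...,2];save(d,"w8")
b=(z>.165)&(z<.21)&(np.hypot(P[...,0]-.605,P[...,1]+.046)<.045);Q=P[b]
A=np.c_[2*Q,np.ones(len(Q))];s=np.linalg.lstsq(A,(Q**2).sum(1),rcond=None)[0];print("ball",s[:3],np.sqrt(s[3]+s[:3]@s[:3]),len(Q))
E
```

```text
t 45.62 p [ 0.5246 -0.0425  0.1517] F [ 0.8 -0.6  0.3] M [-0.03  0.14 -0.01] gap 0.0006 g 0.0
False
t 46.98 p [ 0.5839 -0.0458  0.1507] F [ 0.   0.  -0.3] M [-0.    0.18  0.03] gap 0.0002 g 0.0
True
t 47.68 p [ 0.5957 -0.0464  0.1496] F [-0.3 -0.7  0.1] M [ 0.06  0.36 -0.01] gap 0.0006 g 0.7
t 49.39 p [ 0.5452 -0.0435  0.2684] F [-0.3  0.1  0.3] M [-0.02  0.2   0.05] gap 0.0003 g 0.0
ball [ 0.6193101  -0.04613023  0.18012613] 0.012576265499354726 867
```

View pics/w8.png

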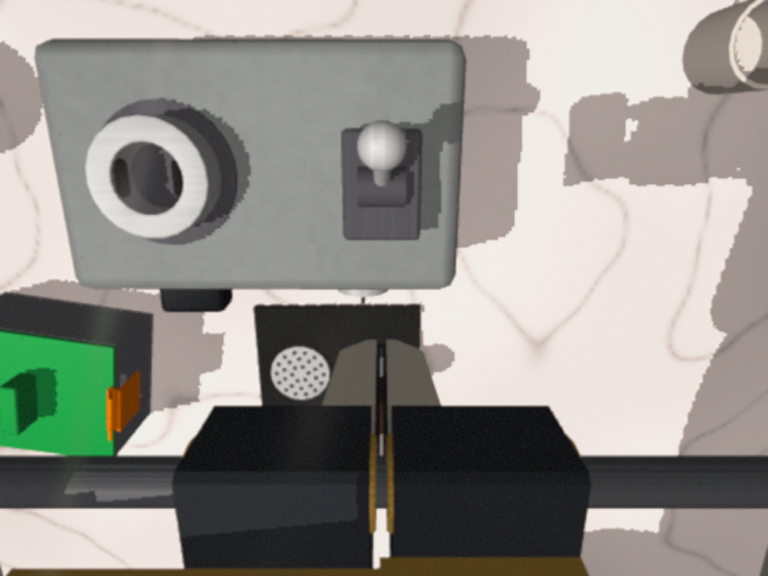

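The ball at (381,147) has moved 52 mm to the rear and stopped at the end stop. The collar is seated, the lid is clipped and the arm is clear of everything.

```bash
python3 -c "
from h import *
st(); print(env.job_done())"
```

```text
t 49.44 p [ 0.5453 -0.0436  0.2687] F [ 0.6  0.5 -0.2] M [-0.01  0.19 -0.04] gap 0.0003 g 0.0
the job is handed in; nothing more can be done
None
```

The job is handed in at 49.4 s: the bung was rocked out without lifting the collar and is in the tub, the lid is held by both clips, and the toggle was then pushed to its rear stop; no verdict was returned.

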